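# Turn the round-window plate over on its stand

### The job

Two aluminium window plates lie screw-heads-up on the low deck of the turn-over stand. Turn over the one with the round window: lever it up by its overhanging edge against the step wall and let it down under control, never letting it slam, so that it ends lying flat and square, screw heads down, on the upper deck on the other side of the step and behind its own place. Leave the plate with the oblong window where it lies, and let go at the end.

Things in the scene. Friction and masses are not known exactly. Their poses are not given: they have to be found in the camera images.
- stand: Fixed grey-painted stand, 236 mm wide (y +-118): low deck (x -85 to 0 mm, top at z 60 mm), upright step wall at x = 0, upper deck (x 0 to 150 mm, top at z 74 mm). Origin on the bench under the step, mid-width; x level, from low to upper deck (turning direction), y along the step, z up. Bench in front of the low deck is free for 60 mm.
- plate_round: Loose plate to turn, 120 (x) by 95 (y) by 10 mm, 0.2 to 0.4 kg, flush round white window 60 mm wide, ring of screws on top. Origin: centre of the screwless face (below at first); z towards the screws. Starts on the low deck, x along the stand's x, at stand y +57 or -57 mm; far edge 2 to 4 mm from the step wall, near edge overhanging the deck by 38 mm, 60 mm above the bench.
- plate_slot: The other plate, to be left alone: same size, material and frame, but with an oblong white window 58 by 30 mm and two rows of screws. It lies flat on the low deck in the other place, with a gap of 20 mm between the two plates.

How it is judged:
By the outcome, as a careful person would: the job done as asked, in the order asked, and still so for the second after the job is handed in, with the robot touching nothing.
It also fails if it takes over 48 s, if anything falls off the work surface, if the arm or the gripper's body presses on something with over 40 N, if the wrist force passes 120 N, or if a joint passes its speed limit or range.

### The arm

A 6-joint arm with a two-finger parallel gripper is mounted at the origin on the work surface. World frame = base frame: x ahead of the robot, y to its left, z up, the work surface at z = 0. Lengths are in m, angles in rad, forces in N, time in s.
With the tool pointing down it reaches from about 0.35 to 0.775 m from the base axis. Payload 5.5 kg.
Tool frame: the origin (TCP) lies at the very end of the fingers, on their centre line; the grasp point (between the pads) lies 19 mm behind it (env.grip_point_offset is the distance from the TCP to the grasp point, in m); z points along the fingers, y is the line along which they close (so a half turn about z gives the same grasp; the last joint's range is limited). The gripper opens to 85 mm and grips with 20 to 120 N. Pads are 22 mm wide; open, the fingers measure 114 mm over their backs; the gripper's body (76 mm by 85 mm) begins 54 mm behind the grasp point. The pads swing forward as they close: fully open they stand 13 mm farther back than shut.
Start: joints at [-1.27, 0.313, 0.046, 1.304, 0, 1.431], TCP at [0.245, -0.52, 0.231] pointing down, gripper open.
Joint ranges: [-2.76, 2.76], [-0.86, 1.69], [-1.03, 1.26], [-2.2, 2.34], [-1.47, 1.5], [-3.14, 3.14]. Speed limits (rad/s): [2.57, 2.57, 3.14, 3.14, 3.14, 3.14].

### API

Orientations are given as a unit quaternion [w, x, y, z].
In Python, from workcell import sensors, imaging, workorder, env gives the robot as it stands.
- The arm moves only by the shell command python3 -m handwheel 'ROWS' [FORCE]. ROWS is JSON, a list of rows, each a list of 5 numbers: the shift along the tool's x, y, z in mm, then the turn about the tool's z in rad, then the opening, from 0 (shut) to 1 (fully open). A call has 1 to 8 rows; each row is the pose to reach, as a shift and turn from the pose commanded when the call began, along the tool's axes at that moment; what a row does not reach only later rows make up. A row lasts 1/10 s, in which the tool goes at most 50 mm and 8.59 degrees, less where a joint would pass 70% of its speed; a pose out of reach is approached as far as the arm can. A call with a gripper value outside its range is refused whole. The fingers move at their own pace and stop on an object; FORCE is the grip in N (left out, the last holds). Time passes only in rows, so rows that repeat a pose let the fingers close. It gives the time, the measured TCP pose, the force, the opening and the grip force at its end, in the units of the state.
- sensors.get_state(): the state, without advancing time (a new reading comes with each control period).
- imaging.read_camera(name): name is "scene" or "top" or "wrist"; returns a dict with "color" (384x512x3 uint8, blue, green, red), "z_map" (384x512 float32, m along the optical axis (not along the pixel's ray), 0 where there is no reading), "fx", "fy", "cx", "cy" (pixels), "k1" (the pictures are not rectified: a ray, as slopes to the right and down, at radius r is drawn at 1 + k1 r^2 times it, then the intrinsics apply), "xyz" and "rotation" of the camera in the world. Camera axes: x right, y down, z forward; pixel columns grow to the right and rows downward; lengths in m; the calibration is good to about 2 mm. A picture is of the moment at which its call begins.
- workorder.hand_in(): hands the job in; it is judged then, once.
The state is a dict: "clock": time; "joint_pos": joint angles; "qvel": joint speeds; "tau": joint torques, N m; "tcp_pos": TCP position; "orientation": TCP orientation; "wrist_force": force on the tool from outside, world axes, zero at the start; "ft_torque": the same for the moment, N m; "finger_gap": finger opening in m; "grip_force": force on a finger pad.
Only numpy, scipy, OpenCV 4.12 (cv2) and the standard library are available. Lean on these libraries where they do the work, as an engineer would, in place of code of your own. Each camera call takes 0.05 s, during which the arm holds its last target. There are 200 camera calls.

## Working session

There is one attempt and no reset: what is moved stays moved. The work goes in short steps, Python scripts to look and compute and a shell command to move; the robot and the scene stay as the last step left them, time stands still between calls to the robot, and variables do not carry over. Pictures are saved under pics/ and viewed, at most 10 in all, crops included, and the job is handed in when it is done.

```bash
ls; mkdir -p pics; cat > h.py <<'E'
import numpy as np, cv2
from workcell import sensors, imaging, workorder, env
from scipy.spatial.transform import Rotation as R
def pix2world(c,u,v,z=None):
    K=np.array([[c['fx'],0,c['cx']],[0,c['fy'],c['cy']],[0,0,1.]])
    p=cv2.undistortPoints(np.array([[[u,v]]],float),K,np.array([c['k1'],0,0,0,0.]))[0,0]
    d=c['z_map'][int(round(v)),int(round(u))] 
    Rm=np.array(c['rotation']); 
    Rm=Rm if Rm.shape==(3,3) else R.from_quat(np.roll(Rm,-1)).as_matrix()
    ray=Rm@np.array([p[0],p[1],1]); o=np.array(c['xyz'])
    if z is not None: d=(z-o[2])/ray[2]
    return o+ray*d
E
python3 - <<'E'
from h import *
s=sensors.get_state();print(s)
import pickle
for n in ['top','scene']:
    c=imaging.read_camera(n); pickle.dump(c,open(n+'.pkl','wb'))
    cv2.imwrite(f'pics/{n}0.png',c['color']);print(n,c['xyz'],c['rotation'],c['fx'],c['k1'])
E
```

```text
pics
{'clock': 0.0, 'joint_pos': array([-1.26956854e+00,  3.13976134e-01,  4.49818940e-02,  1.30357786e+00,
        6.40038460e-06,  1.43117142e+00]), 'qvel': array([-0.0003051 ,  0.00133668, -0.00046962,  0.00053225, -0.00190666,
        0.00094331]), 'tau': array([ 1.31226356e-03, -4.80631256e+01,  2.98530471e+01,  1.93077052e-02,
        1.33823496e-04, -1.21740919e-05]), 'tcp_pos': array([ 0.24518911, -0.51955077,  0.23042385]), 'orientation': array([-8.85245939e-04,  9.75803935e-01,  2.18645586e-01, -6.84745546e-05]), 'wrist_force': array([ 0.38997249, -0.45454954,  0.35882946]), 'ft_torque': array([0.01794557, 0.02522987, 0.0328579 ]), 'grip_force': 0.0, 'finger_gap': 0.08534878936454905}
top [ 0.45419103 -0.02820384  0.70653208] [-0.06885082  0.71349074 -0.69545743  0.05029407] 386.6588422793443 -0.08668044841922784
scene [0.96202782 0.15477254 0.55996872] [-0.19116557  0.54554213  0.76449261 -0.28529032] 360.9118436252793 0.0014938472504795735
```

View pics/top0.png

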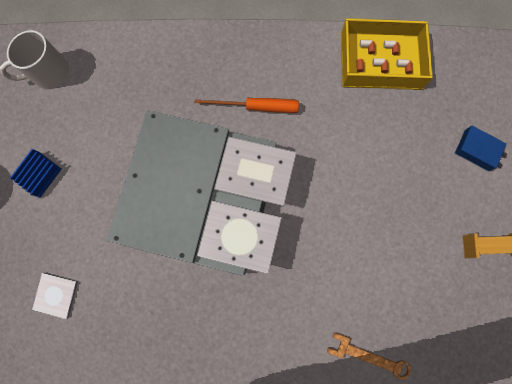

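View pics/scene0.png

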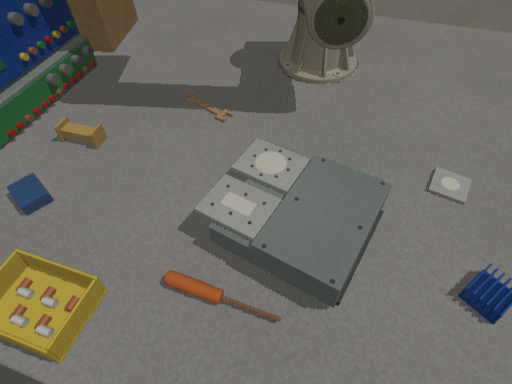

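The round-window plate is the nearer of the two in the top view, at about (240,237). The oblong one is at (255,171). The upper deck corners are near (150,112), (110,240), (195,262) and (228,128). I'll zoom in to locate these accurately.

```bash
python3 - <<'E'
from h import *
import pickle
c=pickle.load(open('top.pkl','rb'))
im=c['color'][95:285,100:310]
cv2.imwrite('pics/topc.png',cv2.resize(im,None,fx=3,fy=3,interpolation=cv2.INTER_CUBIC))
for u,v,z in [(150,112,.074),(110,240,.074),(195,262,.074),(228,128,.074),(240,237,.07),(255,171,.07)]:
    print(u,v,pix2world(c,u,v,z).round(4))
print(pix2world(c,170,200).round(4),pix2world(c,225,237).round(4))
w=imaging.read_camera('wrist');cv2.imwrite('pics/w0.png',w['color'])
E
```

```text
150 112 [0.7124 0.1806 0.074 ]
110 240 [0.4865 0.2315 0.074 ]
195 262 [0.4553 0.0863 0.074 ]
228 128 [0.6845 0.0415 0.074 ]
240 237 [0.4982 0.0146 0.07  ]
255 171 [ 0.6103 -0.007   0.07  ]
[0.5564 0.1337 0.0748] [0.4976 0.0394 0.0693]
```

View pics/topc.png

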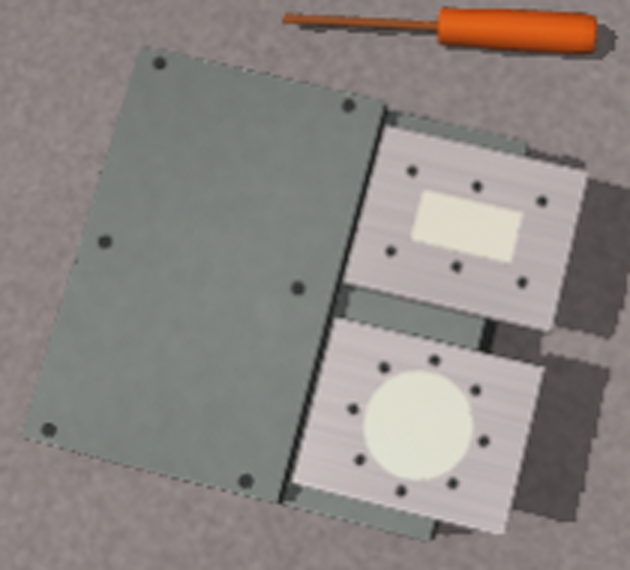

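View pics/w0.png

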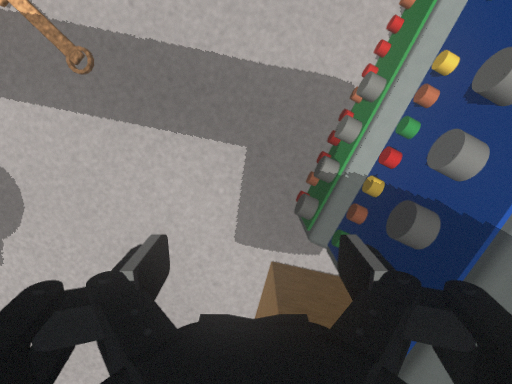

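The crop shows the round plate's top corners at (334,317), (545,366), (505,534) and (291,484). The step edge runs from (385,103) to (281,501). In the wrist view the finger pads are in front and the black knuckles bulge out behind their backs. Next I'll fit the stand frame.

```bash
cat >> h.py <<'E'
import json,os
if os.path.exists('f.json'):
    F=json.load(open('f.json')); O=np.array(F['o']); A=F['a']
    SX=np.array([np.cos(A),np.sin(A)]); SY=np.array([-np.sin(A),np.cos(A)])
    def stand(p): d=np.array(p[:2])-O; return np.array([d@SX,d@SY,p[2]])*1000
    def rep(*tgt):
        s=sensors.get_state(); M=R.from_quat(np.roll(s['orientation'],-1)).as_matrix()
        st=stand(s['tcp_pos']); a=np.arctan2(M[1,0],M[0,0])-A
        print('t%.2f'%s['clock'],'tcp stand',st.round(1),'toolx-standx deg',np.degrees(a).round(2),'tilt',M[:,2].round(4),
          'F stand',np.round([s['wrist_force'][:2]@SX,s['wrist_force'][:2]@SY,s['wrist_force'][2]],1),'gap',round(s['finger_gap'],4),'q6',s['joint_pos'].round(2))
E
python3 - <<'E'
from h import *
import pickle
from scipy.optimize import least_squares
c=pickle.load(open('top.pkl','rb'))
g=lambda u,v,z:pix2world(c,100+(u+.5)/3-.5,95+(v+.5)/3-.5,z)[:2]
pts=[(385,103,0,-118),(281,501,0,118),(142,46,150,-118),(25,438,150,118)]
W=np.array([g(u,v,.074) for u,v,_,_ in pts]);S=np.array([p[2:] for p in pts])/1000
f=lambda p:((S@np.array([[np.cos(p[2]),np.sin(p[2])],[-np.sin(p[2]),np.cos(p[2])]])+p[:2])-W).ravel()
r=least_squares(f,[.57,.06,1.38]);print(r.x,(r.fun*1000).round(1))
json.dump(dict(o=list(r.x[:2]),a=r.x[2]),open('f.json','w'))
import h,importlib;importlib.reload(h)
for u,v in [(334,317),(545,366),(505,534),(291,484)]: print(h.stand([*g(u,v,.07),.07]).round(1))
for u,v in [(388,126),(588,172),(551,330),(345,284)]: print('slot',h.stand([*g(u,v,.07),.07]).round(1))
h.rep()
E
```

```text
[0.56941236 0.06454549 1.36191075] [ 2.1 -1.4 -1.7 -0.1 -0.2  0.5 -0.2  0.9]
[-1.5 11.1 70. ]
[-122.2   10.7   70. ]
[-121.8  104.8   70. ]
[ -1.8 106.2  70. ]
slot [  -3.5 -103.8   70. ]
slot [-121.2 -103.1   70. ]
slot [-120.9   -9.7   70. ]
slot [-2.8 -8.5 70. ]
t0.15 tcp stand [-638.7  196.   230.6] toolx-standx deg -52.78 tilt [-4.0e-04  1.3e-03 -1.0e+00] F stand [ 0.3  0.4 -0.6] gap 0.0853 q6 [-1.27  0.31  0.05  1.3  -0.    1.43]
```

```bash
python3 -m handwheel '[[49,-36,0,-0.115,0.5],[98,-72,0,-0.23,0.5],[148,-108,0,-0.345,0.5],[197,-145,0,-0.46,0.5],[246,-181,0,-0.575,0.5],[296,-217,0,-0.69,0.5],[345,-253,0,-0.805,0.5],[394,-289,0,-0.921,0.5]]' 30; python3 -c "from h import *;rep()"
```

```text
clock: 0.95
tcp_pos: [0.4365, -0.1665, 0.2313]
orientation: [0.0, 0.776, 0.631, 0.0]
wrist_force: [1.3, -1.4, -0.0]
finger_gap: 0.0424
grip_force: 0.0
t0.95 tcp stand [-253.6   82.1  231.3] toolx-standx deg 0.25 tilt [ 2.e-04 -2.e-04 -1.e+00] F stand [-1.1 -1.5 -0. ] gap 0.0424 q6 [-0.54  0.1  -0.22  1.25 -0.    1.24]
```

```bash
python3 -m handwheel '[[0,0,0,0,0.5],[0,0,0,0,0.5],[0,0,0,0,0.5]]' >/dev/null; python3 - <<'E'
from h import *
rep()
c=imaging.read_camera('scene');cv2.imwrite('pics/s1.png',cv2.resize(c['color'][0:260,130:430],None,fx=2.3,fy=2.3,interpolation=cv2.INTER_CUBIC))
E
```

```text
t1.25 tcp stand [-256.2   82.3  231.1] toolx-standx deg -0.07 tilt [-5.e-04 -2.e-04 -1.e+00] F stand [ 1.   0.5 -0.4] gap 0.0423 q6 [-0.54  0.11 -0.22  1.25 -0.    1.24]
```

View pics/s1.png

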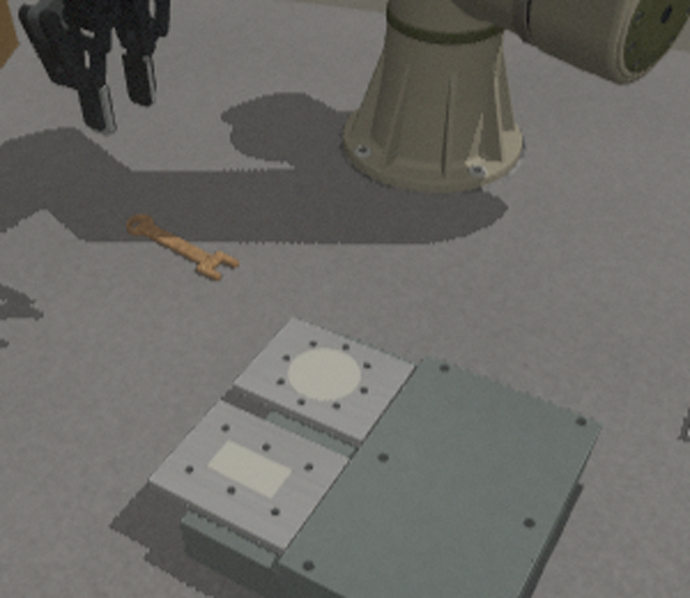

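The plates are still in place and the gripper is upper left, clear of everything. Now I'll drop down in front of the near edge.

```bash
python3 -m handwheel '[[20,5,38,0,0.5],[40,10,76,0,0.5],[60,15,114,0,0.5],[80,20,150,0,0.5],[100,25,180,0,0.5],[110,25,192,0,0.5],[115,25,192,0,0.5],[115,25,192,0,0.5]]' >/dev/null; python3 -c "from h import *;rep()"
```

```text
t2.10 tcp stand [-141.3   56.5   40.2] toolx-standx deg -0.06 tilt [ 7.e-04 -5.e-04 -1.e+00] F stand [ 0.5 -0.2  0.2] gap 0.0428 q6 [-0.29  0.3  -0.48  0.79 -0.    1.49]
```

```bash
python3 -m handwheel '[[3,0,0,0,0.5],[6,0,0,0,0.5],[9,0,0,0,0.5],[11,0,0,0,0.5],[11,0,0,0,0.5]]' >/dev/null; python3 -c "from h import *;rep()"
```

```text
t2.60 tcp stand [-129.7   56.6   39.8] toolx-standx deg -0.0 tilt [ 1.2e-03 -8.0e-04 -1.0e+00] F stand [-1.3 -0.5  1.1] gap 0.0426 q6 [-0.27  0.3  -0.48  0.79 -0.    1.51]
```

```bash
python3 -m handwheel '[[2,0,0,0,0.5],[4,0,0,0,0.5],[4,0,0,0,0.5]]' >/dev/null; python3 -c "from h import *;rep()"
```

```text
t2.90 tcp stand [-129.5   56.9   39.8] toolx-standx deg -0.15 tilt [-0.0018 -0.009  -1.    ] F stand [-16.    2.7   4.3] gap 0.0425 q6 [-0.26  0.3  -0.48  0.79 -0.01  1.52]
```

```bash
python3 -m handwheel '[[0,0,-5,0,0.5],[0,0,-10,0,0.5],[0,0,-15,0,0.5],[0,0,-20,0,0.5],[1,0,-26,0,0.5],[2,0,-31,0,0.5]]' >/dev/null; cat >> h.py <<'E'
def plate(n='scene',save=None):
    c=imaging.read_camera(n)
    h,w=c['z_map'].shape; v,u=np.mgrid[0:h:2,0:w:2].astype(float)
    K=np.array([[c['fx'],0,c['cx']],[0,c['fy'],c['cy']],[0,0,1.]])
    p=cv2.undistortPoints(np.stack([u.ravel(),v.ravel()],1)[:,None],K,np.array([c['k1'],0,0,0,0.]))[:,0]
    d=c['z_map'][::2,::2].ravel(); Rm=np.array(c['rotation']); Rm=Rm if Rm.shape==(3,3) else R.from_quat(np.roll(Rm,-1)).as_matrix()
    P=(np.c_[p,np.ones(len(p))]*d[:,None])@Rm.T+np.array(c['xyz']); P=P[d>0]
    S=np.c_[(P[:,:2]-O)@SX,(P[:,:2]-O)@SY,P[:,2]]*1000
    if save: cv2.imwrite(save,c['color'])
    return S
def prof(S,y0,y1,x0=-135,x1=130,b=10,zmax=260):
    m=(S[:,1]>y0)&(S[:,1]<y1)&(S[:,2]<zmax)
    print([(x,round(float(np.median(S[k,2]))),round(float(S[k,2].max()))) for x in range(x0,x1,b) if (k:=m&(S[:,0]>=x)&(S[:,0]<x+b)).sum()>3])
E
python3 -c "
from h import *
rep();prof(plate('scene'),15,100)"
```

```text
t3.50 tcp stand [-127.3   57.    70.5] toolx-standx deg -0.16 tilt [-0.0019 -0.0078 -1.    ] F stand [-15.2   0.5   0.7] gap 0.0428 q6 [-0.26  0.26 -0.44  0.87 -0.01  1.52]
[(-135, 185, 259), (-125, 164, 260), (-115, 163, 259), (-105, 218, 259), (-95, 216, 259), (-85, 92, 94), (-75, 89, 93), (-65, 87, 89), (-55, 84, 87), (-45, 82, 85), (-35, 78, 81), (-25, 76, 79), (-15, 73, 76), (-5, 72, 77), (5, 74, 76), (15, 74, 77), (25, 75, 76), (35, 75, 76), (45, 75, 76), (55, 74, 76), (65, 74, 76), (75, 74, 76), (85, 74, 77), (95, 75, 76), (105, 75, 76), (115, 74, 76), (125, 74, 76)]
```

```bash
python3 -m handwheel '[[2,0,-10,0,0.5],[5,0,-20,0,0.5],[9,0,-29,0,0.5],[14,0,-38,0,0.5],[19,0,-46,0,0.5],[26,0,-54,0,0.5],[33,0,-61,0,0.5],[41,0,-67,0,0.5]]' >/dev/null; python3 -c "
from h import *
rep();prof(plate('scene'),15,100)"
```

```text
t4.35 tcp stand [-82.8  56.8 138. ] toolx-standx deg -0.06 tilt [ 7.e-04 -8.e-04 -1.e+00] F stand [-1.7 -0.4  1. ] gap 0.0426 q6 [-0.17  0.21 -0.32  1.03 -0.    1.61]
[(-135, 0, 2), (-125, 0, 4), (-95, 178, 258), (-85, 175, 259), (-75, 213, 259), (-65, 160, 244), (-55, 143, 154), (-45, 128, 140), (-35, 113, 123), (-25, 99, 108), (-15, 82, 94), (-5, 72, 76), (5, 74, 77), (15, 74, 77), (25, 75, 76), (35, 74, 77), (45, 75, 76), (55, 75, 77), (65, 74, 76), (75, 74, 77), (85, 74, 77), (95, 74, 76), (105, 75, 77), (115, 74, 76), (125, 74, 76)]
```

```bash
python3 -m handwheel '[[9,0,-5,0,0.5],[18,0,-10,0,0.5],[27,0,-13,0,0.5],[37,0,-16,0,0.5],[46,0,-18,0,0.5],[54,0,-18,0,0.5],[59,0,-18,0,0.5],[59,0,-18,0,0.5]]' >/dev/null; python3 -c "
from h import *
rep();S=plate('scene');prof(S,15,100,-75,40,5);S=plate('top');prof(S,15,100,-75,40,5)"
```

```text
t5.20 tcp stand [-22.9  57.3 155. ] toolx-standx deg 0.06 tilt [-4.e-04  0.e+00 -1.e+00] F stand [-1.   0.6  0.3] gap 0.043 q6 [-0.05  0.23 -0.26  1.08  0.    1.73]
[(-75, 60, 62), (-70, 60, 62), (-65, 60, 62), (-60, 60, 62), (-55, 60, 63), (-50, 60, 62), (-45, 61, 63), (-40, 60, 62), (-35, 61, 186), (-30, 165, 240), (-25, 178, 242), (-20, 185, 258), (-15, 217, 260), (-10, 232, 259), (-5, 180, 259), (0, 125, 181), (5, 75, 76), (10, 75, 76), (15, 74, 76), (20, 74, 76), (25, 74, 76), (30, 74, 76), (35, 75, 76)]
[(-75, 60, 63), (-70, 60, 62), (-65, 60, 62), (-60, 61, 62), (-55, 60, 62), (-50, 60, 64), (-45, 61, 63), (-40, 61, 230), (-35, 61, 260), (-30, 61, 214), (-25, 61, 215), (-20, 60, 62), (-15, 60, 61)]
```

```bash
cat >> h.py <<'E'
def face(S,z0=80,z1=150,y0=12,y1=102,x0=-60,x1=110):
    m=(S[:,1]>y0)&(S[:,1]<y1)&(S[:,2]>z0)&(S[:,2]<z1)&(S[:,0]>x0)&(S[:,0]<x1)
    Q=S[m]
    for _ in range(5):
        c=np.median(Q,0) if _==0 else Q.mean(0)
        n=np.linalg.svd(Q-c,full_matrices=False)[2][2]; r=abs((Q-c)@n); Q=Q[r<max(1.5,1.5*np.median(r))]
    n=n*np.sign(n[0]); print('n',len(Q),'c',c.round(1),'normal',n.round(3),'phi',np.degrees(np.arctan2(n[0],-n[2])).round(1),'yaw',np.degrees(np.arctan2(n[1],np.hypot(n[0],n[2]))).round(2),'x at z74',(c[0]+n[2]/n[0]*(c[2]-74)).round(1))
E
python3 -c "
from h import *
face(plate('scene'))"
```

```text
n 125 c [  0.3  45.9 117.4] normal [ 1.    -0.016  0.009] phi 90.5 yaw -0.94 x at z74 0.6
```

The plate stands upright (90.5°) against the step. I'll back off gently, turn the tool a quarter turn and open it, so that one finger's back can hold the lower edge while a knuckle tips the top.

```bash
python3 -m handwheel '[[-3,0,0,0,0.5],[-10,0,0,0,0.5],[-30,0,0,0,0.5],[-60,0,0,-0.14,0.7],[-87,0,0,-0.28,1],[-87,0,0,-0.42,1],[-87,0,0,-0.56,1],[-87,0,0,-0.7,1]]' >/dev/null; python3 -m handwheel '[[0,0,0,-0.14,1],[0,0,0,-0.28,1],[0,0,0,-0.42,1],[0,0,0,-0.56,1],[0,0,0,-0.7,1],[0,0,0,-0.84,1],[0,0,0,-0.87,1],[0,0,0,-0.87,1]]' >/dev/null; python3 - <<'E'
from h import *
rep();S=plate('scene','pics/s2.png');face(S)
S=S[(S[:,1]>-20)&(S[:,1]<140)&(S[:,0]<-15)]
for z in range(150,270,10):
    k=(S[:,2]>=z)&(S[:,2]<z+10); print(z,k.sum(),S[k,0].max().round(0) if k.any() else None)
im=cv2.imread('pics/s2.png');cv2.imwrite('pics/s2c.png',cv2.resize(im[0:250,150:400],None,fx=2.4,fy=2.4,interpolation=cv2.INTER_CUBIC))
E
```

```text
t6.95 tcp stand [-111.3   57.2  155.3] toolx-standx deg 89.89 tilt [ 0.e+00 -2.e-04 -1.e+00] F stand [-0.3  0.7 -0.2] gap 0.0851 q6 [-0.23  0.19 -0.31  1.07 -0.   -0.02]
n 117 c [  0.4  45.5 117.4] normal [ 1.    -0.016  0.007] phi 90.4 yaw -0.91 x at z74 0.7
150 72 -691.0
160 66 -64.0
170 93 -57.0
180 103 -55.0
190 78 -55.0
200 100 -54.0
210 114 -38.0
220 147 -37.0
230 149 -39.0
240 100 -40.0
250 109 -42.0
260 132 -42.0
```

View pics/s2c.png

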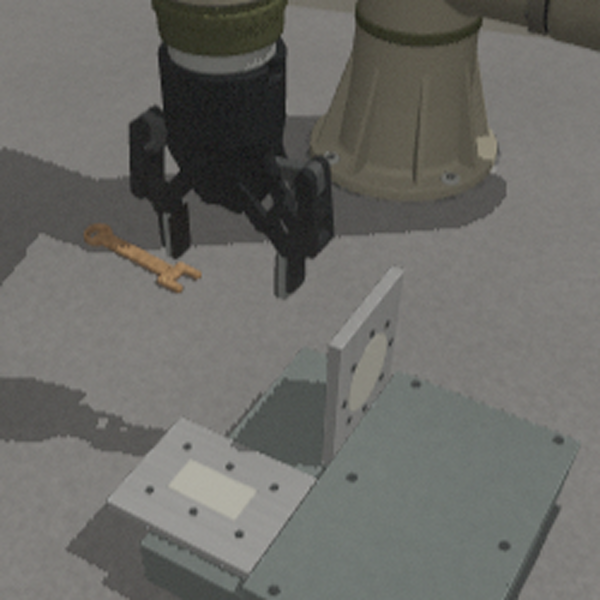

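The plate stands on its own, and the gripper is clear behind it. The knuckles bulge about 18 mm beyond the finger backs, so that side won't sit against the plate. I'll check how far they stick out sideways.

```bash
python3 - <<'E'
from h import *
S=plate('scene')
S=S[(S[:,1]>-20)&(S[:,1]<140)&(S[:,0]<-15)&(S[:,0]>-200)]
for z in range(160,260,6):
    k=(S[:,2]>=z)&(S[:,2]<z+6)
    f=k&(S[:,0]>-80); b=k&(S[:,0]<-140); m=k&(abs(S[:,0]+111)<20)
    print(z-155,[ (int(q.sum()),(57.2-np.percentile(S[q,1],5)).round(1), S[q,0].min().round(0),S[q,0].max().round(0)) if q.sum()>3 else None for q in (f,b,m)])
E
```

```text
5 [None, None, None]
11 [None, None, None]
17 [None, (8, np.float64(9.9), np.float64(-165.0), np.float64(-154.0)), None]
23 [(10, np.float64(9.9), np.float64(-66.0), np.float64(-55.0)), (10, np.float64(10.1), np.float64(-166.0), np.float64(-154.0)), None]
29 [(7, np.float64(10.2), np.float64(-66.0), np.float64(-55.0)), (7, np.float64(10.2), np.float64(-157.0), np.float64(-154.0)), None]
35 [(9, np.float64(10.6), np.float64(-66.0), np.float64(-55.0)), (10, np.float64(10.5), np.float64(-168.0), np.float64(-153.0)), None]
41 [(9, np.float64(11.0), np.float64(-65.0), np.float64(-55.0)), (11, np.float64(11.0), np.float64(-167.0), np.float64(-154.0)), None]
47 [(6, np.float64(10.1), np.float64(-66.0), np.float64(-57.0)), (11, np.float64(10.1), np.float64(-163.0), np.float64(-154.0)), None]
53 [(5, np.float64(12.4), np.float64(-65.0), np.float64(-53.0)), (5, np.float64(11.2), np.float64(-174.0), np.float64(-156.0)), None]
59 [(18, np.float64(12.9), np.float64(-73.0), np.float64(-38.0)), (14, np.float64(13.2), np.float64(-180.0), np.float64(-153.0)), None]
65 [(36, np.float64(12.9), np.float
[... 557 characters left out ...]
np.float64(16.8), np.float64(-182.0), np.float64(-140.0)), (12, np.float64(13.5), np.float64(-128.0), np.float64(-91.0))]
89 [(17, np.float64(12.3), np.float64(-79.0), np.float64(-40.0)), (8, np.float64(11.7), np.float64(-182.0), np.float64(-170.0)), (13, np.float64(18.4), np.float64(-130.0), np.float64(-93.0))]
95 [(17, np.float64(12.2), np.float64(-77.0), np.float64(-41.0)), (14, np.float64(11.7), np.float64(-181.0), np.float64(-143.0)), (16, np.float64(19.7), np.float64(-129.0), np.float64(-92.0))]
101 [(26, np.float64(12.1), np.float64(-77.0), np.float64(-42.0)), (20, np.float64(11.8), np.float64(-180.0), np.float64(-141.0)), (25, np.float64(19.9), np.float64(-128.0), np.float64(-92.0))]
```

Sideways the knuckles stick out only about 3–4 mm. So I'll come in at the plate's outer side with one finger, yawed 15°: the fingertip blocks the bottom and the knuckle leans the top forward.

```bash
python3 -m handwheel '[[20,5,0,0.14,1],[45,10,0,0.28,1],[70,21,0,0.42,1],[86,21,0,0.56,1],[86,21,0,0.7,1],[86,21,0,0.84,1],[86,21,0,0.98,1],[86,21,0,1.12,1]]' >/dev/null; python3 -m handwheel '[[0,0,0,0.1,1],[0,0,0,0.189,1],[0,0,30,0.189,1],[0,0,60,0.189,1],[0,0,85,0.189,1],[0,0,97,0.189,1],[0,0,100,0.189,1],[0,0,100,0.189,1]]' >/dev/null; python3 - <<'E'
from h import *
rep();S=plate('scene');face(S)
E
```

```text
t8.65 tcp stand [-89.7 143.3  55.2] toolx-standx deg 14.91 tilt [-7.e-04  0.e+00 -1.e+00] F stand [-0.6  0.2 -0.1] gap 0.0855 q6 [-0.18  0.14 -0.64  0.79 -0.    1.34]
n 135 c [  0.8  51.4 118.5] normal [ 1.    -0.01   0.004] phi 90.2 yaw -0.57 x at z74 1.0
```

```bash
python3 -m handwheel '[[10,2.6,1,0,1],[19,5.2,2,0,1],[29,7.8,3,0,1],[36,9.6,3.5,0,1],[39,10.4,3.5,0,1],[39,10.4,3.5,0,1]]' >/dev/null; python3 - <<'E'
from h import *
rep();S=plate('scene','pics/s3.png');face(S)
w=imaging.read_camera('wrist')
a=cv2.imread('pics/s3.png')[80:280,200:420]
cv2.imwrite('pics/s3c.png',np.hstack([cv2.resize(a,(440,400),interpolation=cv2.INTER_CUBIC),cv2.resize(w['color'],(360,270)).repeat(1,0) if 0 else cv2.copyMakeBorder(cv2.resize(w['color'],(360,270)),0,130,0,0,cv2.BORDER_CONSTANT)]))
E
```

```text
t9.30 tcp stand [-48.6 143.2  51.8] toolx-standx deg 15.03 tilt [-1.e-04 -1.e-04 -1.e+00] F stand [ 0.1  0.2 -0. ] gap 0.0851 q6 [-0.08  0.17 -0.62  0.78 -0.    1.44]
n 114 c [  1.2  55.  119.1] normal [ 1.    -0.011 -0.001] phi 89.9 yaw -0.65 x at z74 1.2
```

View pics/s3c.png

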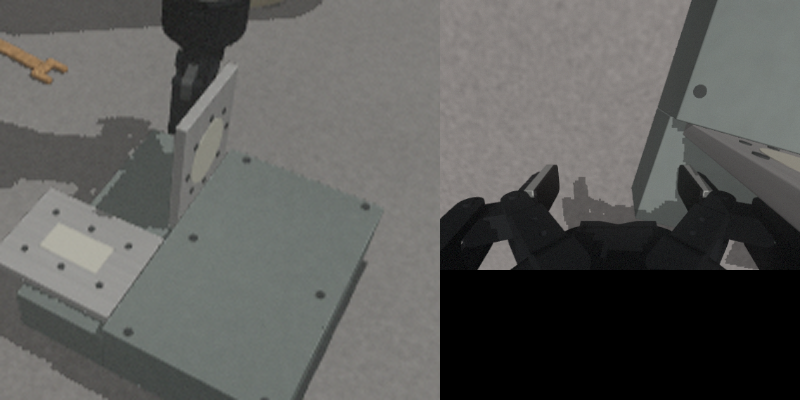

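The finger tip is behind the plate's outer edge, and the gripper body passes outside it. The plate is still upright, so I'll advance slowly.

```bash
python3 -m handwheel '[[2,0.5,0,0,1],[4,1,0,0,1],[6,1.6,0,0,1],[6,1.6,0,0,1]]' >/dev/null; python3 - <<'E'
from h import *
rep();S=plate('scene');face(S)
E
```

```text
t9.80 tcp stand [-42.9 143.   51.8] toolx-standx deg 14.95 tilt [ 1.e-04 -0.e+00 -1.e+00] F stand [ 0.3  0.1 -1.2] gap 0.0855 q6 [-0.07  0.17 -0.62  0.78 -0.    1.45]
n 131 c [  0.9  54.5 119.1] normal [ 1.    -0.008  0.002] phi 90.1 yaw -0.47 x at z74 1.0
```

```bash
python3 -m handwheel '[[1,0.3,0,0,1],[2,0.5,0,0,1],[3,0.8,0,0,1],[4,1,0,0,1],[4,1,0,0,1]]' >/dev/null; python3 - <<'E'
from h import *
rep();S=plate('scene');face(S)
E
```

```text
t10.35 tcp stand [-38.8 143.1  51.8] toolx-standx deg 14.95 tilt [ 1.e-04 -2.e-04 -1.e+00] F stand [-0.1 -0.   0.1] gap 0.0854 q6 [-0.06  0.17 -0.62  0.78 -0.    1.46]
n 116 c [  1.9  54.4 117.5] normal [ 1.    -0.008 -0.017] phi 89.0 yaw -0.45 x at z74 1.1
```

```bash
python3 -m handwheel '[[1,0.3,0,0,1],[2,0.5,0,0,1],[2,0.5,0,0,1]]' >/dev/null; python3 - <<'E'
from h import *
rep();S=plate('scene');face(S)
E
```

```text
t10.70 tcp stand [-36.7 143.2  51.8] toolx-standx deg 14.95 tilt [ 1.e-04 -0.e+00 -1.e+00] F stand [ 0.2  0.4 -0.6] gap 0.0851 q6 [-0.05  0.17 -0.61  0.78 -0.    1.47]
n 109 c [  3.9  51.7 115.8] normal [ 0.998 -0.011 -0.069] phi 86.0 yaw -0.62 x at z74 1.0
```

```bash
python3 -m handwheel '[[0.5,0.1,0,0,1],[1,0.3,0,0,1],[1,0.3,0,0,1]]' >/dev/null; python3 - <<'E'
from h import *
rep();S=plate('scene');face(S)
E
```

```text
t11.05 tcp stand [-35.7 143.2  51.8] toolx-standx deg 14.95 tilt [ 0. -0. -1.] F stand [-0.1  0.5 -0.7] gap 0.0852 q6 [-0.05  0.18 -0.61  0.78 -0.    1.47]
n 99 c [  4.8  48.7 115.3] normal [ 0.996 -0.012 -0.092] phi 84.7 yaw -0.71 x at z74 1.1
```

```bash
python3 -m handwheel '[[0.5,0.1,0,0,1],[1,0.3,0,0,1],[1,0.3,0,0,1]]' >/dev/null; python3 - <<'E'
from h import *
rep();S=plate('scene');face(S)
E
```

```text
t11.40 tcp stand [-34.6 143.2  51.7] toolx-standx deg 14.95 tilt [-1.e-04  0.e+00 -1.e+00] F stand [ 0.4  0.6 -0.1] gap 0.0853 q6 [-0.05  0.18 -0.61  0.78  0.    1.47]
n 76 c [  5.8  51.3 113.8] normal [ 0.993 -0.012 -0.12 ] phi 83.1 yaw -0.7 x at z74 1.0
```

```bash
python3 -m handwheel '[[0.5,0.1,0,0,1],[1,0.3,0,0,1],[1,0.3,0,0,1]]' >/dev/null; python3 - <<'E'
from h import *
rep();S=plate('scene');face(S)
E
```

```text
t11.75 tcp stand [-33.6 143.1  51.8] toolx-standx deg 14.96 tilt [ 0. -0. -1.] F stand [ 0.1  2.2 -0.7] gap 0.0855 q6 [-0.04  0.18 -0.61  0.78 -0.    1.47]
n 73 c [  6.8  54.3 113.2] normal [ 0.989 -0.015 -0.147] phi 81.5 yaw -0.86 x at z74 1.0
```

```bash
python3 -m handwheel '[[0.5,0.1,0,0,1],[1,0.3,0,0,1],[1,0.3,0,0,1]]' >/dev/null; python3 - <<'E'
from h import *
rep();S=plate('scene');face(S)
E
```

```text
t12.10 tcp stand [-32.6 143.1  51.8] toolx-standx deg 14.95 tilt [ 0.e+00 -1.e-04 -1.e+00] F stand [ 0.4  0.4 -0.4] gap 0.0856 q6 [-0.04  0.18 -0.61  0.78 -0.    1.48]
n 63 c [  9.   53.1 117.2] normal [ 0.983 -0.023 -0.182] phi 79.5 yaw -1.31 x at z74 1.0
```

```bash
python3 -m handwheel '[[-0.4,-0.1,-0.5,0,1],[-0.7,-0.2,-1,0,1],[-0.7,-0.2,-1,0,1]]' >/dev/null; python3 - <<'E'
from h import *
rep();S=plate('scene');face(S)
E
```

```text
t12.45 tcp stand [-33.9 142.7  53.2] toolx-standx deg 14.92 tilt [ 5.0e-04 -1.5e-03 -1.0e+00] F stand [-2.5  1.5  3.9] gap 0.0855 q6 [-0.04  0.18 -0.61  0.79 -0.    1.48]
n 55 c [  9.4  30.8 113.2] normal [ 0.864  0.311 -0.397] phi 65.3 yaw 18.11 x at z74 -8.6
```

```bash
python3 - <<'E'
from h import *
S=plate('scene','pics/s4.png');rep()
a=cv2.imread('pics/s4.png')[60:300,180:440]
w=imaging.read_camera('wrist')['color']
cv2.imwrite('pics/s4c.png',np.hstack([cv2.resize(a,(433,400),interpolation=cv2.INTER_CUBIC),cv2.copyMakeBorder(cv2.resize(w,(360,270)),0,130,0,0,cv2.BORDER_CONSTANT)]))
E
```

```text
t12.55 tcp stand [-33.8 142.8  53.1] toolx-standx deg 14.91 tilt [ 5.0e-04 -1.3e-03 -1.0e+00] F stand [-2.7  0.1  4.4] gap 0.0856 q6 [-0.04  0.17 -0.61  0.79 -0.    1.48]
```

View pics/s4c.png

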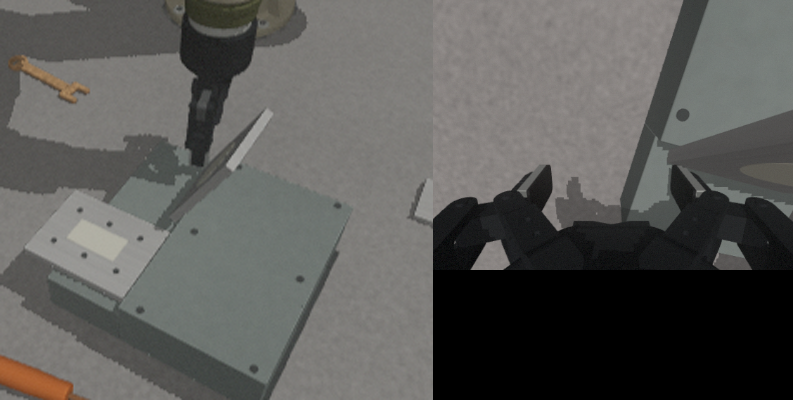

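The plate has dropped forward to roughly 45° but is held there, steady, between the step edge and the finger. I'll measure the free edge.

```bash
cat >> h.py <<'E'
def free():
    for n in ('scene','top'):
        S=plate(n); prof(S,25,80,-40,135,8,200)
E
python3 -c "
from h import *
free()"
```

```text
[(-40, 60, 61), (-32, 61, 170), (-24, 123, 170), (-16, 141, 169), (-8, 124, 163), (0, 97, 108), (8, 75, 124), (16, 74, 141), (24, 75, 155), (32, 75, 170), (40, 168, 172), (48, 74, 76), (56, 74, 76), (64, 74, 76), (72, 75, 76), (80, 74, 76), (88, 74, 76), (96, 75, 76), (104, 74, 76), (112, 75, 76), (120, 75, 76), (128, 74, 76)]
[(-40, 60, 62), (-32, 60, 172), (-24, 60, 171), (-16, 71, 171), (-8, 87, 168), (0, 102, 111), (8, 117, 125), (16, 133, 140), (24, 147, 156), (32, 163, 172), (40, 170, 173), (48, 167, 169), (72, 75, 77), (80, 74, 76), (88, 74, 76), (96, 74, 77), (104, 74, 77), (112, 75, 78), (120, 74, 77), (128, 74, 76)]
```

```bash
python3 -m handwheel '[[-0.1,0,-0.4,0,1],[-0.2,0,-0.8,0,1],[-0.3,-0.1,-1.2,0,1],[-0.4,-0.1,-1.6,0,1],[-0.4,-0.1,-1.6,0,1]]' >/dev/null; python3 -c "
from h import *
rep();prof(plate('top'),25,80,-16,100,8,200)"
```

```text
t13.20 tcp stand [-34.  143.   54.4] toolx-standx deg 14.93 tilt [-0.e+00 -6.e-04 -1.e+00] F stand [-5.5 -0.3  2.4] gap 0.0853 q6 [-0.04  0.17 -0.61  0.79 -0.    1.47]
[(-16, 72, 173), (-8, 85, 168), (0, 98, 105), (8, 110, 118), (16, 123, 130), (24, 135, 142), (32, 146, 155), (40, 159, 166), (48, 165, 168), (56, 162, 162), (80, 75, 76), (88, 74, 76), (96, 74, 77)]
```

```bash
python3 -m handwheel '[[-0.1,0,-0.5,0,1],[-0.1,0,-1,0,1],[-0.2,0,-1.5,0,1],[-0.2,0,-2,0,1],[-0.2,0,-2.5,0,1],[-0.2,0,-3,0,1],[-0.2,0,-3,0,1]]' >/dev/null; python3 -c "
from h import *
rep();prof(plate('top'),25,80,-32,116,8,200)"
```

```text
t13.95 tcp stand [-34.4 143.2  57.5] toolx-standx deg 14.93 tilt [-5.e-04 -1.e-03 -1.e+00] F stand [-6.7  1.1  4.6] gap 0.0856 q6 [-0.05  0.17 -0.6   0.8  -0.    1.47]
[(-32, 61, 176), (-24, 61, 177), (-16, 75, 173), (-8, 84, 173), (0, 92, 97), (8, 100, 105), (16, 109, 113), (24, 116, 122), (32, 124, 130), (40, 132, 137), (48, 140, 145), (56, 148, 153), (64, 152, 156), (72, 148, 151), (96, 74, 78), (104, 74, 77), (112, 75, 77)]
```

```bash
python3 -m handwheel '[[0,0,-0.5,0,1],[0,0,-1,0,1],[0,0,-1.5,0,1],[0,0,-2,0,1],[0,0,-2.5,0,1],[0,0,-3,0,1],[0,0,-3,0,1]]' >/dev/null; python3 -c "
from h import *
rep();prof(plate('top'),25,80,-32,124,8,200)"
```

```text
t14.70 tcp stand [-34.3 143.3  60.6] toolx-standx deg 14.94 tilt [-5.e-04 -8.e-04 -1.e+00] F stand [-6.   1.5  6.4] gap 0.0853 q6 [-0.05  0.16 -0.6   0.81 -0.    1.47]
[(-32, 61, 179), (-24, 61, 179), (-16, 77, 178), (-8, 83, 177), (0, 89, 93), (8, 94, 98), (16, 99, 103), (24, 105, 109), (32, 110, 114), (40, 116, 119), (48, 121, 125), (56, 126, 131), (64, 131, 136), (72, 137, 139), (80, 137, 141), (104, 74, 77), (112, 74, 76), (120, 75, 77)]
```

```bash
python3 -m handwheel '[[0.1,0,-0.5,0,1],[0.3,0.1,-1,0,1],[0.4,0.1,-1.5,0,1],[0.5,0.1,-2,0,1],[0.6,0.2,-2.5,0,1],[0.7,0.2,-3,0,1],[0.7,0.2,-3,0,1]]' >/dev/null; python3 -c "
from h import *
rep();prof(plate('top'),25,80,-32,124,8,200)"
```

```text
t15.45 tcp stand [-33.7 143.3  63.8] toolx-standx deg 14.93 tilt [-5.0e-04 -1.2e-03 -1.0e+00] F stand [-7.4  3.4  7.9] gap 0.0853 q6 [-0.04  0.16 -0.59  0.82 -0.    1.48]
[(-32, 61, 181), (-24, 61, 183), (-16, 80, 181), (-8, 83, 179), (0, 86, 90), (8, 90, 92), (16, 93, 97), (24, 96, 101), (32, 100, 103), (40, 103, 106), (48, 107, 110), (56, 110, 113), (64, 113, 116), (72, 117, 119), (80, 120, 123), (88, 122, 124), (104, 74, 74), (112, 74, 77), (120, 74, 76)]
```

```bash
python3 -m handwheel '[[0.1,0,-0.4,0,1],[0.3,0.1,-0.8,0,1],[0.4,0.1,-1.2,0,1],[0.6,0.2,-1.6,0,1],[0.7,0.2,-2,0,1],[0.9,0.2,-2.4,0,1],[0.9,0.2,-2.4,0,1]]' >/dev/null; python3 -c "
from h import *
rep();prof(plate('top'),25,80,-32,124,8,200)"
```

```text
t16.20 tcp stand [-32.9 143.3  66.4] toolx-standx deg 14.92 tilt [-2.0e-04 -1.4e-03 -1.0e+00] F stand [-7.3  3.9 11. ] gap 0.0852 q6 [-0.04  0.16 -0.59  0.82 -0.    1.48]
[(-32, 61, 185), (-24, 61, 185), (-16, 81, 184), (-8, 83, 157), (0, 85, 87), (8, 88, 90), (16, 90, 92), (24, 91, 95), (32, 94, 97), (40, 95, 100), (48, 97, 100), (56, 99, 102), (64, 101, 104), (72, 103, 105), (80, 104, 108), (88, 107, 110), (96, 108, 110), (104, 74, 77), (112, 74, 76), (120, 74, 76)]
```

```bash
python3 -m handwheel '[[0.1,0,-0.3,0,1],[0.2,0,-0.6,0,1],[0.4,0.1,-0.9,0,1],[0.5,0.1,-1.2,0,1],[0.6,0.2,-1.5,0,1],[0.8,0.2,-1.8,0,1],[0.9,0.2,-2.1,0,1],[0.9,0.2,-2.1,0,1]]' >/dev/null; python3 -c "
from h import *
rep();prof(plate('top'),25,80,-32,124,8,200)"
```

```text
t17.05 tcp stand [-31.8 143.2  68.7] toolx-standx deg 14.93 tilt [ 2.0e-04 -1.1e-03 -1.0e+00] F stand [-7.3  4.  11.8] gap 0.0853 q6 [-0.04  0.16 -0.59  0.83 -0.    1.48]
[(-32, 61, 186), (-24, 61, 187), (-16, 83, 186), (-8, 84, 169), (0, 85, 88), (8, 85, 88), (16, 86, 89), (24, 87, 89), (32, 88, 91), (40, 89, 92), (48, 90, 92), (56, 90, 93), (64, 91, 93), (72, 92, 94), (80, 93, 96), (88, 93, 96), (96, 94, 96), (104, 75, 76), (112, 75, 77), (120, 74, 76)]
```

```bash
python3 -m handwheel '[[0.1,0,-0.3,0,1],[0.2,0,-0.6,0,1],[0.3,0,-0.9,0,1],[0.4,0.1,-1.2,0,1],[0.5,0.1,-1.5,0,1],[0.6,0.1,-1.8,0,1],[0.6,0.1,-1.8,0,1]]' >/dev/null; python3 -c "
from h import *
rep();prof(plate('top'),25,80,-32,124,8,200)"
```

```text
t17.80 tcp stand [-30.9 143.2  70.3] toolx-standx deg 14.95 tilt [ 3.e-04 -3.e-04 -1.e+00] F stand [-4.8  2.7  9.5] gap 0.0855 q6 [-0.04  0.15 -0.58  0.83 -0.    1.48]
[(-32, 61, 189), (-24, 61, 190), (-16, 84, 188), (-8, 85, 179), (0, 84, 86), (8, 85, 88), (16, 85, 87), (24, 85, 87), (32, 85, 88), (40, 85, 88), (48, 85, 88), (56, 85, 86), (64, 85, 87), (72, 84, 87), (80, 85, 87), (88, 85, 86), (96, 85, 86), (104, 75, 86), (112, 75, 78), (120, 74, 77)]
```

The plate lies flat on the upper deck (top at 85 mm, from its 10 mm plus the screw heads). It still overhangs the step by about 13 mm. I'll lift off and set up a two-finger push to bring it fully onto the deck, square.

```bash
python3 -m handwheel '[[0,0,-5,0,1],[0,0,-25,0,1],[-5,0,-45,0,0.8],[-20,20,-45,0.1,0.5],[-40,45,-45,0.2,0.5],[-61,73,-45,0.26,0.5],[-61,73,-45,0.26,0.5],[-61,73,-45,0.26,0.5]]' >/dev/null; python3 - <<'E'
from h import *
rep();S=plate('top','pics/t5.png')
cv2.imwrite('pics/t5c.png',cv2.resize(cv2.imread('pics/t5.png')[95:285,90:310],None,fx=3,fy=3,interpolation=cv2.INTER_CUBIC))
E
```

```text
t18.65 tcp stand [-70.5  57.1 114.1] toolx-standx deg 0.07 tilt [-0.0014  0.0017 -1.    ] F stand [-0.3  1.  -0.4] gap 0.0426 q6 [-0.15  0.24 -0.35  0.98  0.    1.63]
```

View pics/t5c.png

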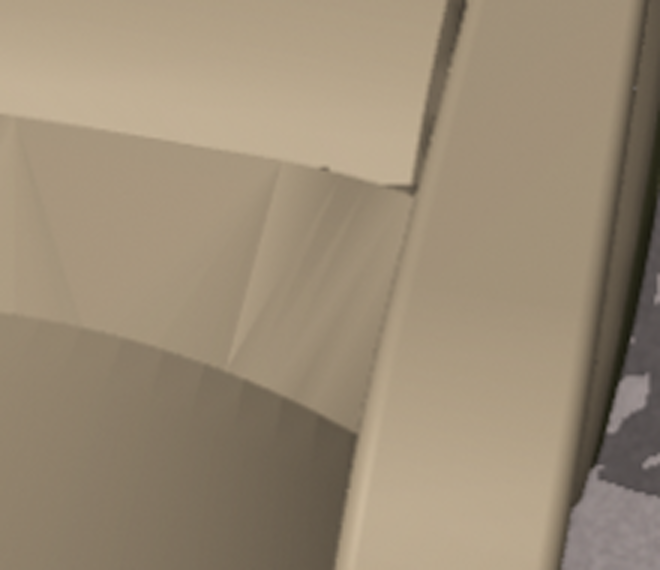

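The arm fills the top view, so I'll use depth from the scene camera.

```bash
python3 -m handwheel '[[0,0,20,0,0.5],[0,0,36,0,0.5],[0,0,40,0,0.5],[0,0,40,0,0.5]]' >/dev/null; cat >> h.py <<'E'
def rect(n='scene'):
    S=plate(n); Q=S[(S[:,2]>81)&(S[:,2]<89)&(S[:,0]>-25)&(S[:,0]<160)&(abs(S[:,1])<125)]
    r=cv2.minAreaRect(Q[:,:2].astype(np.float32)); print(n,len(Q),np.round(r[0],1),np.round(r[1],1),round(r[2],2),'z',np.median(Q[:,2]).round(1), cv2.boxPoints(r).round(0).tolist())
E
python3 -c "
from h import *
rep();rect()"
```

```text
t19.10 tcp stand [-70.4  58.5  74.2] toolx-standx deg 0.12 tilt [-2.1e-03  7.0e-04 -1.0e+00] F stand [-0.2 -0.2  0.2] gap 0.0428 q6 [-0.15  0.27 -0.41  0.88  0.    1.63]
scene 702 [43.  56.7] [ 95.5 119.8] 86.06 z 84.5 [[-20.0, 13.0], [99.0, 5.0], [106.0, 100.0], [-14.0, 108.0]]
```

```bash
python3 -m handwheel '[[10,0,0,0,0.75],[25,0,4,0,0.75],[36,0,4,0,0.75],[42,0,4,0,0.75],[48,0,4,0,0.75],[54,0,4,0,0.75],[60,0,4,0,0.75],[60,0,4,0,0.75]]' >/dev/null; python3 -c "
from h import *
rep();rect()"
```

```text
t19.95 tcp stand [-10.1  57.   70.7] toolx-standx deg 0.1 tilt [-0.e+00  7.e-04 -1.e+00] F stand [-0.6 -0.1  0.7] gap 0.0641 q6 [-0.03  0.31 -0.38  0.89  0.    1.75]
scene 727 [51.5 61.5] [138.   97.7] 0.32 z 84.5 [[-18.0, 110.0], [-17.0, 12.0], [121.0, 13.0], [120.0, 111.0]]
```

```bash
python3 -m handwheel '[[4,0,0,0,0.75],[8,0,0,0,0.75],[12,0,0,0,0.75],[12,0,0,0,0.75],[6,0,0,0,0.75],[-15,0,0,0,0.75],[-50,0,-20,0,0.75],[-70,0,-60,0,0.75]]' >/dev/null; python3 -m handwheel '[[-50,0,-30,0,0.75],[-90,0,-60,0,0.75],[-130,0,-80,0,0.75],[-180,0,-100,0,0.75],[-230,0,-100,0,0.75],[-230,0,-100,0,0.75]]' >/dev/null; python3 - <<'E'
from h import *
rep();rect();rect('top');S=plate('top','pics/t6.png')
cv2.imwrite('pics/t6c.png',cv2.resize(cv2.imread('pics/t6.png')[95:285,90:310],None,fx=3,fy=3,interpolation=cv2.INTER_CUBIC))
Q=S[(S[:,2]>66)&(S[:,2]<72)&(S[:,0]<-8)&(S[:,0]>-140)&(S[:,1]<5)&(S[:,1]>-125)];print('slot',cv2.minAreaRect(Q[:,:2].astype(np.float32)))
E
```

```text
t21.40 tcp stand [-316.3   56.1  231.7] toolx-standx deg -0.31 tilt [ 0.0022 -0.0032 -1.    ] F stand [ 0.5  0.3 -0.5] gap 0.0641 q6 [-0.64  0.18 -0.13  1.26 -0.    1.15]
scene 728 [72.5 61.1] [ 95.6 120.1] 89.45 z 84.5 [[12.0, 14.0], [132.0, 13.0], [133.0, 108.0], [13.0, 109.0]]
top 1032 [72.6 58.7] [119.8  95.2] 0.18 z 84.4 [[13.0, 106.0], [13.0, 11.0], [133.0, 11.0], [132.0, 107.0]]
slot ((-64.18269348144531, -56.177677154541016), (94.06430053710938, 112.39566040039062), 89.39695739746094)
```

View pics/t6c.png

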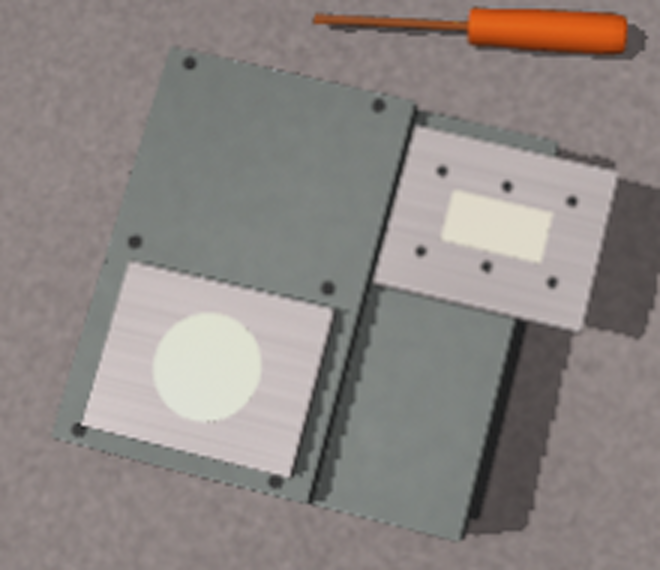

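The round-window plate, centred at crop pixel (207,367), lies flat, square and screwless side up on the upper deck behind its own place. The oblong plate at (497,227) hasn't moved, and the gripper is clear. Handing in.

```bash
python3 -c "
from workcell import workorder
print(workorder.hand_in())"
```

```text
the job is handed in; nothing more can be done
None
```

I handed the job in at about 21.5 s: the round-window plate lies flat and square, screw heads down, on the upper deck behind its own place (about 2–4 mm off in y); it dropped from about 80° to 62° early in the let-down, where the finger held it before it reached the deck, the oblong-window plate was left where it lay, and the robot is clear.

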